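Click the tub onto the box whose clips still hold, and prove it with a pull

TASK

Stand the handled tub on one of the two boxes screwed to the worktop, its feet in the recesses of the lid and its ends between the clips, press it down until both clips snap over it, then prove the joint by pulling straight up on the handle with a steady 12 N or so for a good second. One box has worn clips, which one does not show: if the tub comes away, click it onto the other box and prove that one. Leave the tub fully home, clipped and proven on the box that holds, and the mugs, the shaker and the lemon where they are.

Things in the scene. Friction and masses are not known exactly. Their poses are not given: they have to be found in the camera images.
- tub: closed white food tub with grey lid, 88 x 119 x 89 mm with handle, 0.2 to 0.4 kg; origin at the centre of its underside, level with the soles of its feet; z up, y along its length. Lid top 59 mm above origin. Four tapered feet (12 mm across, 7 mm at the sole, 6 mm high) at x +-28, y +-44 mm. On each y end a catch ridge, 44 mm wide, stands out 4.5 mm, its tip 20.5 mm above the origin.
- tub_handle (a point): centre of the bar of the tub's fixed handle, 83 mm above the tub's origin (24 mm above the lid), same axes as the tub; bar 12 mm wide (tub x) and 12 mm high, runs 74 mm along tub y, held by a post at each end (clear middle 50 mm): pinch it across x from above.
- box_a: white box, 84 x 112 x 45 mm, screwed to the worktop by a steel plate; grey lid with a square recess (15 x 15 mm, 7.5 mm deep) near each corner and a spring clip at each y end, reaching 74 mm above the worktop; origin at the centre of its underside. box_a and box_b look alike; one of them (unknown) has worn clips: they hardly resist the tub going on and let it go at about 3 N plus its weight.
- box_a_seat (a point): point on box_a's upright axis, 39 mm above the worktop (6 mm below the lid's top), where the tub's origin lies when the tub is fully home; z up, y along the box's length towards a clip. The tub fits either way round (y axes along or opposed). Recess centres at x +-28, y +-44 mm from it.
- box_b: white box, 84 x 112 x 45 mm, screwed to the worktop by a steel plate; grey lid with a square recess (15 x 15 mm, 7.5 mm deep) near each corner and a spring clip at each y end, reaching 74 mm above the worktop; origin at the centre of its underside. box_a and box_b look alike; one of them (unknown) has worn clips: they hardly resist the tub going on and let it go at about 3 N plus its weight.
- box_b_seat (a point): point on box_b's upright axis, 39 mm above the worktop (6 mm below the lid's top), where the tub's origin lies when the tub is fully home; z up, y along the box's length towards a clip. The tub fits either way round (y axes along or opposed). Recess centres at x +-28, y +-44 mm from it.
- box_a_left: grey spring clip, 30 mm wide, at the +y end of box_a; origin at its pivot, 36 mm above the worktop; its inward nose is 32 mm above the pivot. The tub's ridge meets it about 20 mm above home and snaps past (sound pair: 10 to 20 N of push). It bears load only when the tub is pulled up: a sound pair lets the tub rise 4 to 5 mm at 12 N, and off at 20 to 25 N.
- box_a_right: grey spring clip, 30 mm wide, at the -y end of box_a; origin at its pivot, 36 mm above the worktop; its inward nose is 32 mm above the pivot. The tub's ridge meets it about 20 mm above home and snaps past (sound pair: 10 to 20 N of push). It bears load only when the tub is pulled up: a sound pair lets the tub rise 4 to 5 mm at 12 N, and off at 20 to 25 N.
- box_b_left: grey spring clip, 30 mm wide, at the +y end of box_b; origin at its pivot, 36 mm above the worktop; its inward nose is 32 mm above the pivot. The tub's ridge meets it about 20 mm above home and snaps past (sound pair: 10 to 20 N of push). It bears load only when the tub is pulled up: a sound pair lets the tub rise 4 to 5 mm at 12 N, and off at 20 to 25 N.
- box_b_right: grey spring clip, 30 mm wide, at the -y end of box_b; origin at its pivot, 36 mm above the worktop; its inward nose is 32 mm above the pivot. The tub's ridge meets it about 20 mm above home and snaps past (sound pair: 10 to 20 N of push). It bears load only when the tub is pulled up: a sound pair lets the tub rise 4 to 5 mm at 12 N, and off at 20 to 25 N.
- mug_white: cream mug, 78 x 110 x 97 mm, bystander; origin at its underside
- mug_blue: blue and teal mug, 78 x 111 x 93 mm, bystander; origin at its underside
- salt_shaker: salt shaker, 44 mm across, 90 mm tall, bystander; origin at its underside
- lemon: lemon, 77 x 51 x 52 mm, bystander; origin at its underside
- toaster_oven: fixed toaster oven behind the work, 314 x 412 x 212 mm; origin at the centre of its underside, front towards its own -x; its handle, a bar along its y at 178 mm height, stands 150 mm in front of the origin: keep clear of it, passing on the robot's side

How it is judged (in metres and radians):
On the way, in this order (a step that is already met when the one before it is completed fails the run):
1. the tub is pressed fully home on one of the boxes (((horizontal distance between tub and box_a_seat below 0.006 m and z of tub in the frame of box_a_seat between -0.003 and 0.003 m and angle between the y axis of tub and the y axis of box_a_seat, either way round below 0.1 rad and angle between tub's own z axis and vertical below 0.06 rad) or (horizontal distance between tub and box_b_seat below 0.006 m and z of tub in the frame of box_b_seat between -0.003 and 0.003 m and angle between the y axis of tub and the y axis of box_b_seat, either way round below 0.1 rad and angle between tub's own z axis and vertical below 0.06 rad))), for 0.2 s.
2. the tub, clipped on a box, is pulled up so that each of its two clips carries between 3 and 9.5 N (a pull of about 12 N), for 0.6 s without coming away ((((horizontal distance between tub and box_a_seat below 0.006 m and z of tub in the frame of box_a_seat between -0.003 and 0.0075 m and angle between the y axis of tub and the y axis of box_a_seat, either way round below 0.1 rad and angle between tub's own z axis and vertical below 0.06 rad) and contact force between tub and box_a_left between 3 and 9.5 N and contact force between tub and box_a_right between 3 and 9.5 N) or ((horizontal distance between tub and box_b_seat below 0.006 m and z of tub in the frame of box_b_seat between -0.003 and 0.0075 m and angle between the y axis of tub and the y axis of box_b_seat, either way round below 0.1 rad and angle between tub's own z axis and vertical below 0.06 rad) and contact force between tub and box_b_left between 3 and 9.5 N and contact force between tub and box_b_right between 3 and 9.5 N))), for 0.6 s.
At the end, for the whole second after the job is handed in: the tub rests released on a box, upright, within 6 mm and 0.1 rad of the seat and less than 3 mm above home, so under both clips (only sound clips can carry the proof pull) (((horizontal distance between tub and box_a_seat below 0.006 m and z of tub in the frame of box_a_seat between -0.003 and 0.003 m and angle between the y axis of tub and the y axis of box_a_seat, either way round below 0.1 rad and angle between tub's own z axis and vertical below 0.06 rad) or (horizontal distance between tub and box_b_seat below 0.006 m and z of tub in the frame of box_b_seat between -0.003 and 0.003 m and angle between the y axis of tub and the y axis of box_b_seat, either way round below 0.1 rad and angle between tub's own z axis and vertical below 0.06 rad)) and linear speed of tub below 0.02 m/s); the robot touches nothing.
It fails at once if a mug, the salt shaker or the lemon is moved by more than 30 mm (distance of any of mug_white, mug_blue, salt_shaker, lemon from where it was at the start of the episode above 0.03 m).
It fails at once if the tub is tipped by more than 0.6 rad (angle between tub's own z axis and vertical above 0.6 rad).
It also fails if it takes over 72 s, if anything falls off the work surface, if the arm or the gripper's body presses on something with over 40 N, if the wrist force passes 120 N, or if a joint passes its speed limit or range.

ROBOT

A 6-joint arm with a two-finger parallel gripper is mounted at the origin on a cart in front of the work surface, level with it; the furniture and walls round the work are solid. World frame = base frame: x ahead of the robot, y to its left, z up, the work surface at z = 0. Lengths are in mm, angles in degrees, forces in N, time in s.
With the tool pointing down it reaches from about 225 to 725 mm from the base axis. Payload 3.1 kg.
Tool frame: the origin (TCP) lies at the very end of the fingers, on their centre line; the grasp point (between the pads) lies r.tcp_to_grasp behind it (r.tcp_to_grasp is the distance from the TCP to the grasp point, in mm); z points along the fingers, y is the line along which they close (so a half turn about z gives the same grasp; the last joint's range is limited). The gripper opens to 85 mm and grips with 20 to 120 N. Pads are 22 mm wide; open, the fingers measure 114 mm over their backs; the gripper's body (76 mm by 85 mm) begins 54 mm behind the grasp point. The pads swing forward as they close: fully open they stand 13 mm farther back than shut.
Start: joints at [56.849, 2.75, 5.684, 92.934, 0, 82.678], TCP at [228.741, 472.541, 231.312] pointing down, gripper open.
Joint ranges: [-166.93, 166.93], [-56.73, 111.36], [-69.38, 81.34], [-121.58, 131.49], [-85.45, 84.26], [-180, 180]. Speed limits (degrees/s): [159.86, 159.86, 180, 180, 180, 180].

INTERFACE

Orientations are given as a 3x3 rotation matrix whose columns are the frame's x, y, z axes.
In Python, from bench import r gives the robot as it stands.
- The arm moves only by the shell command python3 -m pendant 'ROWS' [OPENING]. ROWS is JSON, a list that holds one entry, the list of rows, each a list of 6 numbers: the shift along the tool's x, y, z normalised to -1 to 1, where 1 is 750 mm, then the turn, a rotation vector about the tool's x, y, z normalised to -1 to 1, where 1 is 0.5 rad. A call has exactly 5 rows; each row shifts and turns the commanded pose from where the row before left it, along the tool's axes as they then stand; what a row does not reach is not made up. A row lasts 1/12 s, in which the tool goes at most 41.7 mm and 7.16 degrees, less where a joint would pass 70% of its speed; a pose out of reach is approached as far as the arm can. A call with a number of a shift or a turn outside -1 to 1 is refused whole. A call with a gripper value outside its range is refused whole. OPENING is the gripper's target within -1 to 1 (fully open at 1, half-way at 0, shut at -1), set as the call begins (- or left out, the last holds). The fingers move at their own pace and stop on an object; the grip force is fixed at half the most. Time passes only in rows, so rows that do not move let the fingers close, or fill a call up. It gives the time, the measured TCP pose, the force, the opening and the grip force at its end, in the units of the state.
- r.get_state(): the state, without advancing time (a new reading comes with each control period).
- r.capture(name): name is "scene" or "top" or "wrist"; returns a dict with "image" (384x512x3 uint8, red, green, blue), "z_map" (384x512 float32, mm along the optical axis (not along the pixel's ray), 0 where there is no reading), "K" (3x3 intrinsics, pixels), "view" (4x4, takes a point from world to camera coordinates). Camera axes: x right, y down, z forward; pixel columns grow to the right and rows downward; lengths in mm; the calibration is good to about 2 mm. The wrist camera is an equidistant fisheye: a pixel r from the principal point sees the ray r / f radians off the axis. A picture is of the moment at which its call begins.
- r.close_job(): hands the job in; it is judged then, once.
Trained networks look in a picture, given as the dict that the camera call returned (one of the last four; its "shot" number tells which), for a name from the list of things; names that differ only in an ending like _2 or _b are one class to them, and where a whole thing is asked for, a point or a joint stands for the part that bears it (a point fixed in the world has none). Each returns a list of dicts, best first, with "conf" (0 to 1); they miss things now and then, are a little off and sometimes report something else, mostly with a low value. They report only what shows in the picture. A call takes as long as a camera call.
- r.trace(target, picture): "mask" (384x512 bool, what is visible of it) and "box" ([left, top, width, height] in pixels, round what is visible of it).
The state is a dict: "t": time; "joint_positions": joint angles; "joint_velocities": joint speeds; "tau": joint torques, N m; "position": TCP position; "tool_rot": TCP orientation; "ft_force": force on the tool from outside, world axes, zero at the start; "torque": the same for the moment, N m; "width": finger opening in mm; "grip_force": force on a finger pad.
Only numpy, scipy, OpenCV 4.12 (cv2) and the standard library are available. Lean on these libraries where they do the work, as an engineer would, in place of code of your own. Each camera call takes 0.05 s, during which the arm holds its last target. There are 200 camera calls.

## Working session

There is one attempt and no reset: what is moved stays moved. The work goes in short steps, Python scripts to look and compute and a shell command to move; the robot and the scene stay as the last step left them, time stands still between calls to the robot, and variables do not carry over. Pictures are saved under pics/ and viewed, at most 10 in all, crops included, and the job is handed in when it is done.

```bash
ls; mkdir -p pics
python3 - <<'E'
from bench import r
import cv2,numpy as np
s=r.get_state();print({k:np.round(v,2).tolist() for k,v in s.items()},r.tcp_to_grasp)
ims=[]
for n in("scene","top"):
    p=r.capture(n);ims.append(p["image"]);np.savez(f"pics/{n}0.npz",**{k:p[k] for k in("image","z_map","K","view")})
    for t in("tub","tub_handle","box_a","box_a_left"):
        for d in r.trace(t,p):
            print(n,t,d["conf"],d["box"])
cv2.imwrite("pics/a.png",cv2.resize(np.hstack(ims),(800,300))[:,:,::-1])
cv2.imwrite("pics/top.png",ims[1][:,:,::-1])
E
```

```text
pics
{'t': 0.0, 'joint_positions': [56.85, 2.79, 5.59, 92.93, -0.0, 82.68], 'joint_velocities': [0.02, -0.03, -0.11, 0.1, -0.08, -0.01], 'tau': [-0.0, -33.88, 32.0, 0.02, -0.0, 0.0], 'position': [228.43, 472.03, 230.12], 'tool_rot': [[-0.9, 0.44, -0.0], [0.44, 0.9, -0.0], [0.0, -0.0, -1.0]], 'ft_force': [0.56, 0.13, 0.57], 'torque': [0.04, -0.02, 0.04], 'grip_force': 0.0, 'width': 85.27} 18.700000000000003
scene tub 0.96 [186.3, 181.4, 43.9, 32.5]
scene tub 0.57 [348.5, 286.6, 31.7, 25.8]
scene tub_handle 0.7 [183.6, 178.4, 51.2, 34.8]
scene box_a 0.91 [145.1, 139.8, 45.3, 40.5]
scene box_a 0.6 [240.2, 251.0, 57.4, 57.3]
top tub 0.7 [290.2, 208.1, 41.9, 34.3]
top tub 0.6 [202.8, 205.0, 36.4, 33.0]
top tub_handle 0.75 [352.4, 172.3, 18.5, 16.5]
top tub_handle 0.67 [204.5, 205.5, 34.9, 30.5]
top tub_handle 0.59 [169.2, 217.0, 6.4, 7.8]
top box_a 0.73 [289.1, 207.1, 36.4, 36.0]
top box_a 0.71 [133.5, 203.2, 38.6, 39.0]
top box_a_left 0.53 [289.3, 220.8, 1.6, 11.0]
```

View pics/a.png

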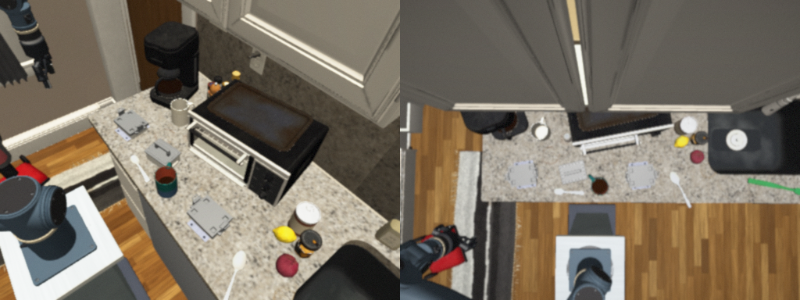

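```bash
python3 - <<'E'
import numpy as np
for n in("scene","top"):
    p=np.load(f"pics/{n}0.npz");z=p["z_map"];K=p["K"];V=p["view"]
    v,u=np.mgrid[:384,:512];P=np.stack([(u-K[0,2])/K[0,0]*z,(v-K[1,2])/K[1,1]*z,z],-1)
    W=(P-V[:3,3])@V[:3,:3]; np.save(f"pics/{n}W.npy",W)
    print(n,K[0,0],np.linalg.inv(V)[:3,3])
    bx={"scene":[(186,181,44,33),(145,140,45,40),(240,251,57,57)],"top":[(290,208,42,34),(203,205,36,33),(134,203,39,39),(352,172,18,16)]}[n]
    for a,b,w,h in bx:
        q=W[b:b+h,a:a+w].reshape(-1,3);q=q[(q[:,2]>30)&(q[:,2]<120)];print(a,b,len(q),np.percentile(q,[2,50,98],axis=0).round().tolist())
E
python3 -c "
import cv2;i=cv2.imread('pics/top.png')[150:270,110:390];cv2.imwrite('pics/topc.png',cv2.resize(i,(784,336),interpolation=cv2.INTER_CUBIC))"
```

```text
scene 361.7281684917864 [ 135.34111544 -544.21738884  885.32254958]
186 181 994 [[400.0, -8.0, 33.0], [440.0, 65.0, 59.0], [492.0, 125.0, 89.0]]
145 140 935 [[383.0, 238.0, 35.0], [429.0, 302.0, 44.0], [482.0, 372.0, 71.0]]
240 251 1882 [[384.0, -298.0, 35.0], [429.0, -233.0, 44.0], [481.0, -167.0, 71.0]]
top 357.74918953486474 [ 501.80404206  -19.86611131 1311.69642695]
290 208 1005 [[386.0, -292.0, 35.0], [432.0, -230.0, 44.0], [478.0, -164.0, 71.0]]
203 205 830 [[400.0, 24.0, 54.0], [448.0, 80.0, 59.0], [494.0, 136.0, 90.0]]
134 203 953 [[387.0, 253.0, 36.0], [433.0, 313.0, 45.0], [482.0, 372.0, 71.0]]
352 172 202 [[568.0, -442.0, 31.0], [589.0, -414.0, 44.0], [620.0, -387.0, 53.0]]
```

View pics/topc.png

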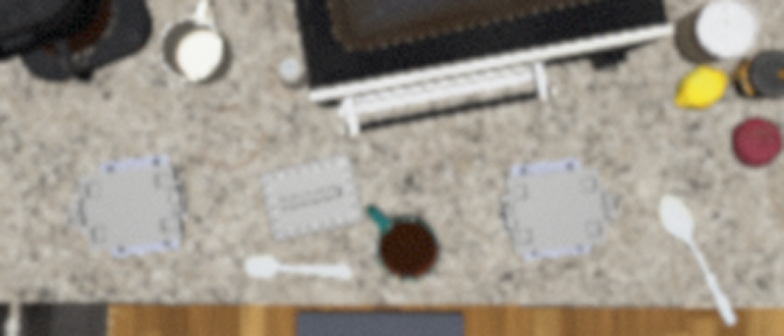

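Top view shows box left at crop (130,205), tub (312,195), blue mug (405,248), and box right (557,208). Oven handle runs from (352,125) to (545,75).

```bash
cat > h.py <<'E'
import numpy as np,cv2
def rect(q):
    (c,s,a)=cv2.minAreaRect(q[:,:2].astype(np.float32)); 
    d=cv2.boxPoints((c,s,a)); e=d[1]-d[0] if np.linalg.norm(d[1]-d[0])>np.linalg.norm(d[2]-d[1]) else d[2]-d[1]
    return np.round(c,1),np.round(s,1),round(float(np.degrees(np.arctan2(e[1],e[0]))%180),1)
def sel(W,x,y,z):
    q=W.reshape(-1,3);return q[(q[:,0]>x[0])&(q[:,0]<x[1])&(q[:,1]>y[0])&(q[:,1]<y[1])&(q[:,2]>z[0])&(q[:,2]<z[1])]
E
python3 - <<'E'
from h import *
for n in("scene","top"):
    W=np.load(f"pics/{n}W.npy")
    print(n,"tub lid",rect(sel(W,(380,510),(10,150),(54,64))),"bar",rect(sel(W,(380,510),(10,150),(82,96))))
    for y in((230,390),(-310,-150)):
        q=sel(W,(370,500),y,(40,49));print("box",rect(q),q.mean(0).round(1)); q=sel(W,(370,500),y,(2,15));q=sel(W,(370,500),y,(60,80));print(" clips",len(q))
        for s in(-1,1):
            m=np.mean(y);k=q[(q[:,1]-m)*s>0];print("   ",len(k),k.mean(0).round(1))
    q=sel(W,(500,700),(-250,200),(165,195));print("oven",len(q),q[:,0].min(),[q[abs(q[:,1]-y)<15][:,0].min().round() if (abs(q[:,1]-y)<15).any() else None for y in range(-200,150,40)])
    q=sel(W,(300,440),(-90,20),(30,120));print("mug",q.min(0).round(),q.max(0).round())
E
```

```text
scene tub lid (array([447.7,  77.3]), array([ 89.6, 117.1]), 104.1) bar (array([447.8,  76.6]), array([14. , 72.8]), 104.8)
box (array([433.5, 305.9]), array([ 98.2, 137.5]), 99.7) [431.3 307.5  44.2]
 clips 82
    43 [441.8 242.3  68.9]
    39 [423.4 368.8  69.5]
box (array([ 434. , -231.9]), array([ 97.6, 133.7]), 96.7) [ 431.8 -230.5   44.4]
 clips 158
    89 [ 441.1 -294.5   69.5]
    69 [ 425.4 -167.4   69.9]
oven 1301 523.5580538477794 [np.float64(565.0), np.float64(559.0), np.float64(551.0), np.float64(542.0), np.float64(535.0), np.float64(526.0), np.float64(524.0), np.float64(561.0), None]
mug [349. -83.  30.] [440.  20.  96.]
top tub lid (array([447.5,  80.4]), array([ 87.6, 115.8]), 103.6) bar (array([447.4,  80.5]), array([11.7, 71.3]), 104.4)
box (array([433.3, 307.7]), array([ 95.3, 136. ]), 98.6) [432.2 310.3  44.9]
 clips 85
    42 [442.4 245.5  70.2]
    43 [423.6 371.5  70.6]
box (array([ 432.1, -228.1]), array([ 96.3, 135.6]), 96.8) [ 432.6 -229.3   44.5]
 clips 81
    41 [ 440.1 -291.3   69.4]
    40 [ 425.3 -164.3   70.1]
oven 467 523.3672059506716 [np.float64(566.0), np.float64(559.0), np.float64(550.0), np.float64(543.0), np.float64(536.0), np.float64(527.0), np.float64(523.0), np.float64(671.0), None]
mug [349. -76.  30.] [439.  17.  96.]
```

```bash
cat > plan.py <<'E'
# plan.py x y z yaw n : n rows (tool axes, normalised) from the measured pose; yaw = angle of tool y
import sys,numpy as np
from scipy.spatial.transform import Rotation as Ro
from bench import r
x,y,z,yaw,n=map(float,sys.argv[1:]);n=int(n)
s=r.get_state();p=np.array(s["position"]);R=np.array(s["tool_rot"])
a=np.radians(yaw);T=np.array([[-np.sin(a)*-1,np.cos(a),0],[-np.cos(a),np.sin(a),0],[0,0,-1]])
if T[:,0]@R[:,0]<0: T[:,:2]*=-1
T[:,2]=np.cross(T[:,0],T[:,1])
w=Ro.from_matrix(R.T@T).as_rotvec();st=(np.array([x,y,z])-p)/n
for i in range(n):
    print((np.round(R.T@st/750,4)).tolist()+np.round(w/n/.5,3).tolist()); R=R@Ro.from_rotvec(w/n).as_matrix()
E
python3 plan.py 447.5 79 170 14.3 15
```

```text
[-0.0327, -0.023, 0.0054, 0.38, 0.177, -0.0]
[-0.0333, -0.0218, 0.0068, 0.38, 0.177, -0.0]
[-0.0339, -0.0205, 0.0078, 0.38, 0.177, -0.0]
[-0.0347, -0.0189, 0.0086, 0.38, 0.177, -0.0]
[-0.0354, -0.0172, 0.0089, 0.38, 0.177, -0.0]
[-0.0362, -0.0155, 0.0088, 0.38, 0.177, -0.0]
[-0.037, -0.0139, 0.0084, 0.38, 0.177, -0.0]
[-0.0377, -0.0124, 0.0076, 0.38, 0.177, -0.0]
[-0.0383, -0.011, 0.0065, 0.38, 0.177, -0.0]
[-0.0388, -0.0099, 0.005, 0.38, 0.177, -0.0]
[-0.0392, -0.0091, 0.0034, 0.38, 0.177, -0.0]
[-0.0394, -0.0087, 0.0016, 0.38, 0.177, -0.0]
[-0.0395, -0.0085, -0.0003, 0.38, 0.177, -0.0]
[-0.0394, -0.0087, -0.0021, 0.38, 0.177, -0.0]
[-0.0391, -0.0093, -0.0039, 0.38, 0.177, -0.0]
```

```bash
sed -i 's/\[\[-np.sin(a)\*-1,np.cos(a),0\],\[-np.cos(a),np.sin(a),0\]/[[-np.sin(a),np.cos(a),0],[np.cos(a),np.sin(a),0]/' plan.py
python3 plan.py 447.5 79 170 14.3 15
```

```text
[-0.0327, -0.023, 0.0054, -0.0, 0.0, 0.116]
[-0.034, -0.0211, 0.0054, -0.0, 0.0, 0.116]
[-0.0352, -0.0191, 0.0054, -0.0, 0.0, 0.116]
[-0.0362, -0.017, 0.0054, -0.0, 0.0, 0.116]
[-0.0372, -0.0149, 0.0054, -0.0, 0.0, 0.116]
[-0.038, -0.0127, 0.0054, -0.0, 0.0, 0.116]
[-0.0386, -0.0105, 0.0054, -0.0, 0.0, 0.116]
[-0.0392, -0.0082, 0.0054, -0.0, 0.0, 0.116]
[-0.0396, -0.0059, 0.0054, -0.0, 0.0, 0.116]
[-0.0399, -0.0036, 0.0054, -0.0, 0.0, 0.116]
[-0.04, -0.0013, 0.0054, -0.0, 0.0, 0.116]
[-0.04, 0.001, 0.0054, -0.0, 0.0, 0.116]
[-0.0399, 0.0033, 0.0054, -0.0, 0.0, 0.116]
[-0.0396, 0.0057, 0.0054, -0.0, 0.0, 0.116]
[-0.0392, 0.0079, 0.0054, -0.0, 0.0, 0.116]
```

```bash
python3 -m pendant '[[[-0.033,-0.023,0.005,0,0,0.116],[-0.034,-0.021,0.005,0,0,0.116],[-0.035,-0.019,0.005,0,0,0.116],[-0.036,-0.017,0.005,0,0,0.116],[-0.037,-0.015,0.005,0,0,0.116]]]' 1
python3 -m pendant '[[[-0.038,-0.013,0.005,0,0,0.116],[-0.039,-0.010,0.005,0,0,0.116],[-0.039,-0.008,0.005,0,0,0.116],[-0.040,-0.006,0.005,0,0,0.116],[-0.040,-0.004,0.005,0,0,0.116]]]' 1
python3 -m pendant '[[[-0.040,-0.001,0.005,0,0,0.116],[-0.040,0.001,0.005,0,0,0.116],[-0.040,0.003,0.005,0,0,0.116],[-0.040,0.006,0.005,0,0,0.116],[-0.039,0.008,0.005,0,0,0.116]]]' 1
python3 - <<'E'
from bench import r
import cv2
p=r.capture("wrist");print(p["K"],p["view"].round(2));cv2.imwrite("pics/w1.png",p["image"][:,:,::-1])
import numpy as np;np.savez("pics/w1.npz",**{k:p[k] for k in("image","z_map","K","view")})
print(r.get_state()["ft_force"])
E
python3 plan.py 447.5 79.5 66 14.3 5
```

```text
t: 0.92
position: [301.9, 340.5, 212.5]
tool_rot: [[-0.736, 0.676, 0.0], [0.676, 0.736, 0.0], [-0.0, 0.0, -1.0]]
ft_force: [0.7, -0.0, -0.2]
width: 85.3
grip_force: 0.0
t: 1.33
position: [375.3, 208.6, 193.9]
tool_rot: [[-0.512, 0.859, 0.001], [0.859, 0.512, 0.0], [-0.0, 0.001, -1.0]]
ft_force: [0.7, 0.5, -0.3]
width: 85.5
grip_force: 0.0
t: 1.75
position: [448.6, 77.2, 175.1]
tool_rot: [[-0.244, 0.97, 0.001], [0.97, 0.244, 0.0], [-0.0, 0.001, -1.0]]
ft_force: [0.6, 0.2, -0.4]
width: 85.1
grip_force: 0.0
[[297.31863964   0.         257.58594935]
 [  0.         297.31863964 190.66013466]
 [  0.           0.           1.        ]] [[ 9.7000e-01  2.4000e-01 -0.0000e+00 -4.5379e+02]
 [ 2.4000e-01 -9.3000e-01  2.8000e-01 -5.2690e+01]
 [ 7.0000e-02 -2.7000e-01 -9.6000e-01  3.1541e+02]
 [ 0.0000e+00  0.0000e+00  0.0000e+00  1.0000e+00]]
[ 3.70838279 -3.73245576  0.03994826]
[0.0021, -0.0005, 0.0288, 0.0, 0.002, -0.004]
[0.002, -0.0005, 0.0288, 0.0, 0.002, -0.004]
[0.002, -0.0005, 0.0288, 0.0, 0.002, -0.004]
[0.002, -0.0005, 0.0288, 0.0, 0.002, -0.004]
[0.002, -0.0004, 0.0288, 0.0, 0.002, -0.004]
```

View pics/w1.png

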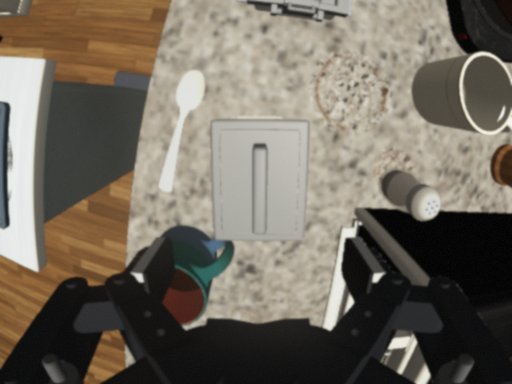

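Wrist view: tub handle bar at (260,188), nearly parallel to image columns; mug handle at (222,260) beside the tub's corner; nothing under the fingers' descent path.

```bash
cat >> h.py <<'E'
def wristW(p):
    z=p["z_map"];K=p["K"];V=p["view"];v,u=np.mgrid[:384,:512]
    a=(u-K[0,2])/K[0,0];b=(v-K[1,2])/K[1,1];th=np.hypot(a,b)+1e-9;t=np.tan(np.minimum(th,1.5))/th
    P=np.stack([a*t*z,b*t*z,z],-1);return (P-V[:3,3])@V[:3,:3]
E
python3 - <<'E'
from h import *
W=wristW(np.load("pics/w1.npz"))
print(rect(sel(W,(390,510),(10,150),(53,63))),rect(sel(W,(420,480),(20,140),(81,95))))
E
```

```text
(array([449.9,  76.9]), array([ 88.8, 124.4]), 103.9) (array([448.9,  81.7]), array([11.9, 73.4]), 103.9)
```

```bash
python3 -m pendant '[[[0.004,0,0.029,0,0,0],[0,0,0.029,0,0,0],[0,0,0.029,0,0,0],[0,0,0.029,0,0,0],[0,0,0.029,0,0,0]]]' 1
python3 -m pendant '[[[0,0,0,0,0,0],[0,0,0,0,0,0],[0,0,0,0,0,0],[0,0,0,0,0,0],[0,0,0,0,0,0]]]' -1
python3 -m pendant '[[[0,0,0,0,0,0],[0,0,0,0,0,0],[0,0,0,0,0,0],[0,0,0,0,0,0],[0,0,0,0,0,0]]]' -1
python3 -m pendant '[[[0,0,0,0,0,0],[0,0,0,0,0,0],[0,0,0,0,0,0],[0,0,0,0,0,0],[0,0,0,0,0,0]]]' -1
```

```text
t: 2.22
position: [447.3, 81.7, 65.6]
tool_rot: [[-0.247, 0.969, 0.001], [0.969, 0.247, 0.0], [-0.0, 0.001, -1.0]]
ft_force: [0.5, 0.0, 0.2]
width: 85.5
grip_force: 0.0
t: 2.63
position: [448.8, 81.7, 68.3]
tool_rot: [[-0.247, 0.969, 0.004], [0.969, 0.247, 0.0], [-0.001, 0.004, -1.0]]
ft_force: [0.2, -0.0, 0.5]
width: 25.3
grip_force: 0.0
t: 3.05
position: [448.8, 81.8, 67.9]
tool_rot: [[-0.247, 0.969, 0.004], [0.969, 0.247, 0.0], [-0.0, 0.004, -1.0]]
ft_force: [1.8, -0.4, 5.3]
width: 10.9
grip_force: 61.0
t: 3.47
position: [448.7, 81.8, 67.9]
tool_rot: [[-0.247, 0.969, 0.003], [0.969, 0.247, 0.0], [-0.0, 0.003, -1.0]]
ft_force: [1.2, 0.8, 5.9]
width: 10.3
grip_force: 61.0
```

```bash
python3 -m pendant '[[[0,0,-0.012,0,0,0],[0,0,-0.027,0,0,0],[0,0,-0.027,0,0,0],[0,0,-0.027,0,0,0],[0,0,-0.027,0,0,0]]]'
python3 plan.py 434.2 309.8 160 8.5 10
```

```text
t: 3.88
position: [445.5, 81.5, 155.8]
tool_rot: [[-0.247, 0.969, -0.004], [0.969, 0.247, -0.0], [0.001, -0.004, -1.0]]
ft_force: [1.5, 0.4, -2.6]
width: 11.0
grip_force: 59.9
[0.0299, 0.0061, -0.0006, -0.001, -0.0, 0.02]
[0.0299, 0.0058, -0.0006, -0.001, -0.0, 0.02]
[0.03, 0.0055, -0.0006, -0.001, -0.0, 0.02]
[0.03, 0.0052, -0.0006, -0.001, -0.0, 0.02]
[0.0301, 0.0049, -0.0006, -0.001, -0.0, 0.02]
[0.0301, 0.0045, -0.0006, -0.001, -0.0, 0.02]
[0.0302, 0.0042, -0.0006, -0.001, -0.0, 0.02]
[0.0302, 0.0039, -0.0006, -0.001, -0.0, 0.02]
[0.0303, 0.0036, -0.0006, -0.001, -0.0, 0.02]
[0.0303, 0.0033, -0.0006, -0.001, -0.0, 0.02]
```

```bash
python3 -m pendant '[[[0.030,0.006,-0.001,0,0,0.02],[0.030,0.006,-0.001,0,0,0.02],[0.030,0.0055,-0.001,0,0,0.02],[0.030,0.005,0,0,0,0.02],[0.030,0.005,0,0,0,0.02]]]'
python3 -m pendant '[[[0.030,0.0045,-0.001,0,0,0.02],[0.030,0.004,-0.001,0,0,0.02],[0.030,0.004,0,0,0,0.02],[0.030,0.004,0,0,0,0.02],[0.030,0.003,0,0,0,0.02]]]'
python3 -m pendant '[[[0,0,0,0,0,0],[0,0,0,0,0,0],[0,0,0,0,0,0],[0,0,0,0,0,0],[0,0,0,0,0,0]]]'
python3 - <<'E'
from bench import r
import cv2
from h import *
p=r.capture("wrist");np.savez("pics/w2.npz",**{k:p[k] for k in("image","z_map","K","view")})
q=r.capture("scene");np.savez("pics/s2.npz",**{k:q[k] for k in("image","z_map","K","view")})
t=r.capture("top")
cv2.imwrite("pics/c2.png",np.hstack([p["image"][:,:],cv2.resize(q["image"][90:234,80:272],(512,384))])[:,:,::-1])
c=cv2.imread("pics/c2.png");cv2.imwrite("pics/c2.png",cv2.resize(c,(800,300)))
for n,d in(("s",q),("t",t)):
    z=d["z_map"];K=d["K"];V=d["view"];v,u=np.mgrid[:384,:512];P=np.stack([(u-K[0,2])/K[0,0]*z,(v-K[1,2])/K[1,1]*z,z],-1);W=(P-V[:3,3])@V[:3,:3]
    k=sel(W,(370,510),(230,390),(140,154));print(n,len(k),rect(k) if len(k)>5 else 0)
W=wristW(p);k=sel(W,(370,510),(230,400),(140,156));print("w",len(k),rect(k) if len(k)>5 else 0)
k=sel(W,(370,500),(330,400),(60,80));print(len(k),k.mean(0))
print(r.get_state()["position"],r.get_state()["tool_rot"])
E
```

```text
t: 4.3
position: [440.2, 196.4, 157.4]
tool_rot: [[-0.198, 0.98, -0.003], [0.98, 0.198, -0.001], [-0.001, -0.004, -1.0]]
ft_force: [0.7, -0.4, -2.2]
width: 10.6
grip_force: 59.9
t: 4.72
position: [434.5, 309.5, 158.6]
tool_rot: [[-0.149, 0.989, -0.003], [0.989, 0.149, -0.002], [-0.002, -0.004, -1.0]]
ft_force: [0.6, 0.7, -2.6]
width: 10.5
grip_force: 59.9
t: 5.13
position: [435.8, 308.1, 159.8]
tool_rot: [[-0.148, 0.989, -0.001], [0.989, 0.148, -0.001], [-0.001, -0.001, -1.0]]
ft_force: [0.1, -0.2, -3.3]
width: 10.7
grip_force: 59.9
s 569 (array([434.3, 303.2]), array([ 89. , 116.9]), 97.8)
t 430 (array([434.8, 305.6]), array([ 87.7, 114.1]), 98.2)
w 16531 (array([435.8, 307.8]), array([ 88.4, 115.4]), 98.4)
822 [425.24745634 373.11535576  70.07619124]
[436.03977803 308.45752828 160.10302903] [[-1.48332941e-01  9.88937478e-01 -5.86664018e-05]
 [ 9.88937467e-01  1.48332929e-01 -1.65962320e-04]
 [-1.55424199e-04 -8.26350819e-05 -9.99999985e-01]]
```

View pics/c2.png

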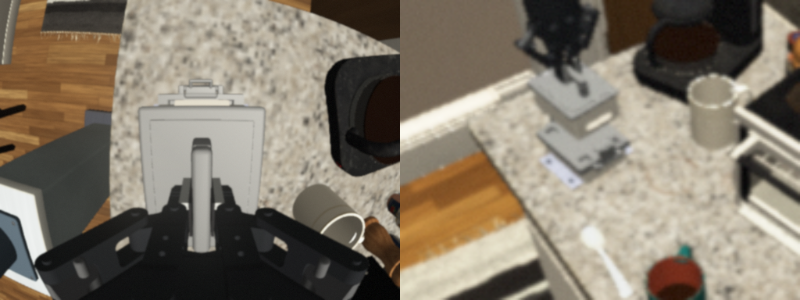

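Wrist/scene views: tub held level right above the box, clip visible at its far end (200,90). Off by about (-1.6,+2.5) mm.

```bash
python3 -m pendant '[[[0.0036,-0.0018,0,0,0,0],[0,0,0.010,0,0,0],[0,0,0.010,0,0,0],[0,0,0.006,0,0,0],[0,0,0.004,0,0,0]]]'
python3 -m pendant '[[[0,0,0,0,0,0],[0,0,0.003,0,0,0],[0,0,0.003,0,0,0],[0,0,0.003,0,0,0],[0,0,0,0,0,0]]]'
python3 -m pendant '[[[0,0,0.003,0,0,0],[0,0,0.003,0,0,0],[0,0,0.003,0,0,0],[0,0,0,0,0,0],[0,0,0,0,0,0]]]'
```

```text
t: 5.7
position: [433.3, 311.2, 135.8]
tool_rot: [[-0.149, 0.989, -0.002], [0.989, 0.149, -0.001], [-0.001, -0.002, -1.0]]
ft_force: [-0.1, 0.7, -3.6]
width: 10.4
grip_force: 59.8
t: 6.12
position: [434.1, 311.4, 130.4]
tool_rot: [[-0.149, 0.989, -0.0], [0.989, 0.149, -0.0], [-0.0, -0.0, -1.0]]
ft_force: [-0.5, 0.1, -3.5]
width: 10.9
grip_force: 59.9
t: 6.53
position: [434.0, 311.5, 123.8]
tool_rot: [[-0.149, 0.989, -0.0], [0.989, 0.149, -0.0], [-0.0, -0.001, -1.0]]
ft_force: [0.1, -0.0, -4.4]
width: 10.3
grip_force: 59.9
```

```bash
python3 -m pendant '[[[0,0,0.003,0,0,0],[0,0,0.003,0,0,0],[0,0,0.003,0,0,0],[0,0,0,0,0,0],[0,0,0,0,0,0]]]'
python3 -m pendant '[[[0,0,0.002,0,0,0],[0,0,0.002,0,0,0],[0,0,0.002,0,0,0],[0,0,0,0,0,0],[0,0,0,0,0,0]]]'
```

```text
t: 6.95
position: [434.1, 311.6, 117.0]
tool_rot: [[-0.149, 0.989, -0.0], [0.989, 0.149, -0.0], [-0.0, -0.0, -1.0]]
ft_force: [0.3, -0.6, -3.8]
width: 10.5
grip_force: 59.9
t: 7.37
position: [433.7, 311.4, 112.0]
tool_rot: [[-0.15, 0.989, -0.001], [0.989, 0.15, -0.001], [-0.0, -0.001, -1.0]]
ft_force: [-0.4, -0.4, -4.4]
width: 10.8
grip_force: 59.7
```

```bash
python3 -m pendant '[[[0,0,0.002,0,0,0],[0,0,0.002,0,0,0],[0,0,0.002,0,0,0],[0,0,0,0,0,0],[0,0,0,0,0,0]]]'
python3 -m pendant '[[[0,0,0.002,0,0,0],[0,0,0.001,0,0,0],[0,0,0.001,0,0,0],[0,0,0,0,0,0],[0,0,0,0,0,0]]]'
```

```text
t: 7.78
position: [434.1, 311.6, 108.2]
tool_rot: [[-0.149, 0.989, -0.0], [0.989, 0.149, 0.0], [0.0, -0.0, -1.0]]
ft_force: [0.3, -0.5, -3.1]
width: 10.4
grip_force: 59.8
t: 8.2
position: [434.7, 311.9, 107.0]
tool_rot: [[-0.149, 0.989, 0.002], [0.989, 0.149, 0.001], [0.001, 0.002, -1.0]]
ft_force: [-1.7, -1.5, 5.0]
width: 10.8
grip_force: 61.0
```

```bash
python3 -m pendant '[[[0,0,0,0,0,0],[0,0,0,0,0,0],[0,0,-0.004,0,0,0],[0,0,-0.002,0,0,0],[0,0,0,0,0,0]]]'
python3 -m pendant '[[[0,0,-0.002,0,0,0],[0,0,-0.002,0,0,0],[0,0,-0.001,0,0,0],[0,0,0,0,0,0],[0,0,0,0,0,0]]]'
python3 -m pendant '[[[0,0,-0.002,0,0,0],[0,0,-0.002,0,0,0],[0,0,-0.001,0,0,0],[0,0,0,0,0,0],[0,0,0,0,0,0]]]'
```

```text
t: 8.62
position: [434.0, 311.5, 109.2]
tool_rot: [[-0.149, 0.989, -0.001], [0.989, 0.149, -0.0], [-0.0, -0.001, -1.0]]
ft_force: [-0.1, -0.5, -3.2]
width: 10.4
grip_force: 59.9
t: 9.03
position: [433.9, 311.5, 113.1]
tool_rot: [[-0.149, 0.989, -0.001], [0.989, 0.149, -0.0], [-0.0, -0.001, -1.0]]
ft_force: [-0.4, -1.2, -4.9]
width: 10.8
grip_force: 59.6
t: 9.45
position: [434.7, 311.8, 118.2]
tool_rot: [[-0.149, 0.989, 0.001], [0.989, 0.149, 0.001], [0.0, 0.002, -1.0]]
ft_force: [-1.0, -0.2, -1.6]
width: 10.9
grip_force: 60.1
```

```bash
python3 -m pendant '[[[0,0,-0.014,0,0,0],[0,0,-0.024,0,0,0],[0,0,-0.024,0,0,0],[0,0,-0.024,0,0,0],[0,0,-0.014,0,0,0]]]'
python3 plan.py 434.3 -225 195 6.9 15
```

```text
t: 9.87
position: [435.2, 312.4, 195.7]
tool_rot: [[-0.15, 0.989, 0.004], [0.989, 0.15, 0.003], [0.002, 0.004, -1.0]]
ft_force: [0.4, 0.9, -2.5]
width: 10.5
grip_force: 59.9
[-0.0472, -0.0072, -0.0001, 0.001, -0.0, 0.004]
[-0.0472, -0.0071, -0.0001, 0.001, -0.0, 0.004]
[-0.0472, -0.007, -0.0, 0.001, -0.0, 0.004]
[-0.0473, -0.0069, -0.0, 0.001, -0.0, 0.004]
[-0.0473, -0.0068, -0.0, 0.001, -0.0, 0.004]
[-0.0473, -0.0068, -0.0, 0.001, -0.0, 0.004]
[-0.0473, -0.0067, -0.0, 0.001, -0.0, 0.004]
[-0.0473, -0.0066, -0.0, 0.001, -0.0, 0.004]
[-0.0473, -0.0065, 0.0, 0.001, -0.0, 0.004]
[-0.0473, -0.0064, 0.0, 0.001, -0.0, 0.004]
[-0.0474, -0.0063, 0.0, 0.001, -0.0, 0.004]
[-0.0474, -0.0062, 0.0, 0.001, -0.0, 0.004]
[-0.0474, -0.0061, 0.0, 0.001, -0.0, 0.004]
[-0.0474, -0.006, 0.0, 0.001, -0.0, 0.004]
[-0.0474, -0.0059, 0.0001, 0.001, -0.0, 0.004]
```

```bash
python3 -m pendant '[[[-0.024,-0.0036,0,0,0,0.004],[-0.047,-0.007,0,0,0,0.004],[-0.047,-0.007,0,0,0,0.004],[-0.047,-0.007,0,0,0,0.004],[-0.047,-0.007,0,0,0,0.004]]]'
python3 -m pendant '[[[-0.047,-0.007,0,0,0,0.004],[-0.047,-0.007,0,0,0,0.004],[-0.047,-0.007,0,0,0,0.004],[-0.047,-0.0065,0,0,0,0.004],[-0.047,-0.0065,0,0,0,0.004]]]'
python3 -m pendant '[[[-0.047,-0.0065,0,0,0,0.004],[-0.047,-0.006,0,0,0,0.004],[-0.047,-0.006,0,0,0,0.004],[-0.047,-0.006,0,0,0,0.004],[-0.024,-0.003,0,0,0,0.004]]]'
python3 plan.py 434.3 -225 165 6.9 2
```

```text
t: 10.28
position: [433.7, 149.8, 192.9]
tool_rot: [[-0.141, 0.99, 0.001], [0.99, 0.141, 0.0], [0.0, 0.001, -1.0]]
ft_force: [0.6, 0.0, -2.8]
width: 10.4
grip_force: 59.9
t: 10.7
position: [432.3, -28.7, 193.0]
tool_rot: [[-0.13, 0.992, 0.002], [0.992, 0.13, 0.0], [-0.0, 0.002, -1.0]]
ft_force: [1.3, -0.2, -3.4]
width: 10.6
grip_force: 59.9
t: 11.12
position: [431.9, -191.5, 192.8]
tool_rot: [[-0.116, 0.993, 0.001], [0.993, 0.116, -0.003], [-0.003, 0.001, -1.0]]
ft_force: [0.4, -0.6, -3.0]
width: 10.7
grip_force: 59.9
[-0.0223, -0.001, 0.0186, 0.001, 0.003, -0.004]
[-0.0223, -0.0011, 0.0186, 0.001, 0.003, -0.004]
```

```bash
python3 -m pendant '[[[-0.022,-0.001,0.012,0,0,-0.004],[-0.022,-0.001,0.014,0,0,-0.004],[0,0,0.011,0,0,0],[0,0,0,0,0,0],[0,0,0,0,0,0]]]'
cat > chk.py <<'E'
from bench import r
from h import *
for n in("scene","top"):
    d=r.capture(n);z=d["z_map"];K=d["K"];V=d["view"];v,u=np.mgrid[:384,:512];P=np.stack([(u-K[0,2])/K[0,0]*z,(v-K[1,2])/K[1,1]*z,z],-1);W=(P-V[:3,3])@V[:3,:3]
    h=r.get_state()["position"][2]-68+59
    print(n,rect(sel(W,(370,510),(-310,-150),(h-6,h+5))))
p=r.capture("wrist");W=wristW(p);print("w",rect(sel(W,(370,510),(-310,-150),(h-6,h+6))));k=sel(W,(370,500),(-200,-120),(62,80));print(len(k),k.mean(0) if len(k) else 0)
s=r.get_state();print(s["position"],np.degrees(np.arctan2(s["tool_rot"][1][1],s["tool_rot"][0][1])))
E
python3 chk.py
```

```text
t: 11.53
position: [434.0, -219.6, 164.1]
tool_rot: [[-0.124, 0.992, -0.001], [0.992, 0.124, 0.002], [0.002, -0.001, -1.0]]
ft_force: [-0.5, 0.3, -3.2]
width: 10.6
grip_force: 59.8
scene (array([ 433.1, -223.2]), array([ 87.7, 115.9]), 97.2)
top (array([ 432.4, -220.8]), array([ 87.8, 115.6]), 96.9)
w (array([ 434.8, -220.2]), array([ 88.4, 115.8]), 96.9)
391 [ 426.26462009 -159.86330071   70.7519259 ]
[ 434.96199938 -219.87922674  165.47061409] 7.173597694842345
```

```bash
python3 -m pendant '[[[-0.0095,-0.0012,0,0,0,0],[0,0,0.010,0,0,0],[0,0,0.010,0,0,0],[0,0,0.006,0,0,0],[0,0,0,0,0,0]]]'
python3 chk.py
python3 - <<'E'
from bench import r
from h import *
for f in("w2",None):
    p=np.load("pics/w2.npz") if f else r.capture("wrist")
    W=wristW(p);k=sel(W,(370,500),(330,400) if f else(-200,-120),(62,80));print(np.percentile(k,[2,50,98],axis=0).round(1).tolist())
    k=sel(W,(370,500),(330,400) if f else(-200,-120),(40,49));print(np.percentile(k,[2,50,98],axis=0).round(1).tolist())
cv2.imwrite("pics/w3.png",p["image"][:,:,::-1])
E
```

```text
t: 12.1
position: [433.3, -226.7, 142.9]
tool_rot: [[-0.124, 0.992, -0.003], [0.992, 0.124, 0.002], [0.003, -0.003, -1.0]]
ft_force: [-0.6, -0.1, -3.4]
width: 10.6
grip_force: 59.8
scene (array([ 432.4, -230.2]), array([ 88.2, 114.9]), 97.6)
top (array([ 431.7, -227.3]), array([ 87.6, 113.9]), 96.9)
w (array([ 433.8, -227.5]), array([ 88.6, 115.3]), 97.0)
801 [ 426.53107793 -163.40757472   70.20781711]
[ 434.31472577 -227.46942312  144.75268611] 7.108426536466589
[[410.9, 364.0, 67.5], [425.3, 372.5, 69.6], [440.3, 383.8, 73.9]]
[[380.3, 352.1, 40.2], [424.2, 364.2, 44.4], [472.9, 375.2, 46.1]]
[[412.6, -171.7, 68.0], [426.9, -164.5, 69.9], [441.8, -153.7, 74.0]]
[[381.3, -181.3, 40.1], [446.2, -170.4, 44.4], [474.5, -159.1, 45.9]]
```

View pics/w3.png

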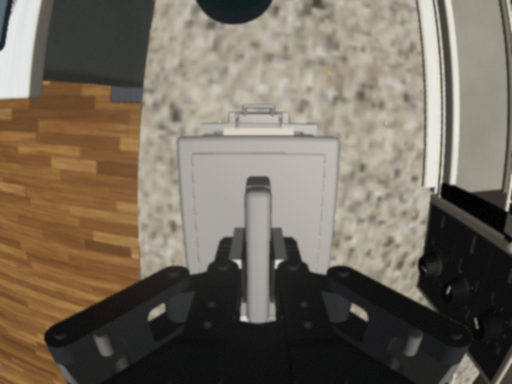

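Wrist view: tub centred over the second box, clip symmetric at (260,115). Pressing on.

```bash
python3 -m pendant '[[[0.0009,0,0.005,0,0,0],[0,0,0.005,0,0,0],[0,0,0.005,0,0,0],[0,0,0.003,0,0,0],[0,0,0,0,0,0]]]'
python3 -m pendant '[[[0,0,0.003,0,0,0],[0,0,0.002,0,0,0],[0,0,0.002,0,0,0],[0,0,0,0,0,0],[0,0,0,0,0,0]]]'
python3 -m pendant '[[[0,0,0.002,0,0,0],[0,0,0.002,0,0,0],[0,0,0.002,0,0,0],[0,0,0,0,0,0],[0,0,0,0,0,0]]]'
```

```text
t: 12.72
position: [433.9, -226.6, 130.5]
tool_rot: [[-0.124, 0.992, -0.001], [0.992, 0.124, 0.001], [0.001, -0.001, -1.0]]
ft_force: [0.1, 0.3, -4.3]
width: 10.7
grip_force: 59.8
t: 13.13
position: [434.4, -227.0, 126.3]
tool_rot: [[-0.124, 0.992, -0.0], [0.992, 0.124, -0.0], [-0.0, -0.0, -1.0]]
ft_force: [0.5, -0.1, -3.1]
width: 10.4
grip_force: 59.9
t: 13.55
position: [435.0, -227.1, 122.6]
tool_rot: [[-0.124, 0.992, 0.002], [0.992, 0.124, -0.001], [-0.001, 0.002, -1.0]]
ft_force: [0.2, 1.5, 2.7]
width: 10.8
grip_force: 60.6
```

Clips resist here; keep pressing.

```bash
python3 -m pendant '[[[0,0,0.002,0,0,0],[0,0,0.002,0,0,0],[0,0,0.002,0,0,0],[0,0,0,0,0,0],[0,0,0,0,0,0]]]'
python3 -m pendant '[[[0,0,0.002,0,0,0],[0,0,0.002,0,0,0],[0,0,0.002,0,0,0],[0,0,0,0,0,0],[0,0,0,0,0,0]]]'
```

```text
t: 13.97
position: [435.4, -227.3, 119.0]
tool_rot: [[-0.124, 0.992, 0.003], [0.992, 0.124, -0.001], [-0.001, 0.003, -1.0]]
ft_force: [-0.6, 2.2, 6.3]
width: 11.1
grip_force: 61.2
t: 14.38
position: [433.9, -226.8, 111.2]
tool_rot: [[-0.124, 0.992, -0.002], [0.992, 0.124, 0.001], [0.001, -0.001, -1.0]]
ft_force: [0.9, -1.6, -5.8]
width: 10.5
grip_force: 59.4
```

Snapped past. Down to home.

```bash
python3 -m pendant '[[[0,0,0.002,0,0,0],[0,0,0.002,0,0,0],[0,0,0.001,0,0,0],[0,0,0,0,0,0],[0,0,0,0,0,0]]]'
python3 -m pendant '[[[0,0,0.001,0,0,0],[0,0,0.001,0,0,0],[0,0,0.001,0,0,0],[0,0,0,0,0,0],[0,0,0,0,0,0]]]'
```

```text
t: 14.8
position: [434.1, -227.0, 108.7]
tool_rot: [[-0.124, 0.992, -0.001], [0.992, 0.124, 0.0], [0.0, -0.001, -1.0]]
ft_force: [-0.1, -0.6, -4.6]
width: 10.7
grip_force: 59.7
t: 15.22
position: [434.5, -227.0, 107.0]
tool_rot: [[-0.124, 0.992, 0.0], [0.992, 0.124, -0.0], [-0.0, 0.0, -1.0]]
ft_force: [-0.2, 0.2, -2.8]
width: 10.8
grip_force: 59.9
```

```bash
python3 -m pendant '[[[0,0,0.001,0,0,0],[0,0,0.001,0,0,0],[0,0,0.001,0,0,0],[0,0,0.001,0,0,0],[0,0,0,0,0,0]]]'
python3 -m pendant '[[[0,0,0,0,0,0],[0,0,0,0,0,0],[0,0,0,0,0,0],[0,0,0,0,0,0],[0,0,0,0,0,0]]]'
python3 - <<'E'
from bench import r
for n in("scene",):
    from h import *
    d=r.capture(n);z=d["z_map"];K=d["K"];V=d["view"];v,u=np.mgrid[:384,:512];P=np.stack([(u-K[0,2])/K[0,0]*z,(v-K[1,2])/K[1,1]*z,z],-1);W=(P-V[:3,3])@V[:3,:3]
    k=sel(W,(370,510),(-310,-150),(92,106));print(rect(k),np.median(k[:,2]))
E
```

```text
t: 15.63
position: [434.7, -227.0, 106.9]
tool_rot: [[-0.124, 0.992, 0.002], [0.992, 0.124, -0.001], [-0.001, 0.002, -1.0]]
ft_force: [-3.4, 3.5, 10.3]
width: 10.7
grip_force: 61.7
t: 16.05
position: [434.7, -227.0, 106.9]
tool_rot: [[-0.124, 0.992, 0.002], [0.992, 0.124, -0.001], [-0.001, 0.002, -1.0]]
ft_force: [-3.9, 3.7, 10.9]
width: 10.8
grip_force: 61.7
(array([ 434. , -230.6]), array([ 88.5, 116.6]), 97.7) 97.35181720689855
```

Home (bottomed at 106.9, same as on table). Now pull in steps.

```bash
python3 -m pendant '[[[0,0,-0.002,0,0,0],[0,0,-0.002,0,0,0],[0,0,-0.002,0,0,0],[0,0,0,0,0,0],[0,0,0,0,0,0]]]'
python3 -m pendant '[[[0,0,-0.001,0,0,0],[0,0,-0.001,0,0,0],[0,0,-0.001,0,0,0],[0,0,0,0,0,0],[0,0,0,0,0,0]]]'
```

```text
t: 16.52
position: [434.2, -227.0, 107.6]
tool_rot: [[-0.124, 0.992, -0.001], [0.992, 0.124, 0.0], [0.0, -0.001, -1.0]]
ft_force: [-0.6, -0.2, -3.4]
width: 10.6
grip_force: 59.9
t: 16.93
position: [434.0, -226.8, 109.8]
tool_rot: [[-0.124, 0.992, -0.001], [0.992, 0.124, 0.001], [0.001, -0.001, -1.0]]
ft_force: [-0.7, 0.7, -7.3]
width: 10.7
grip_force: 59.4
```

```bash
python3 -m pendant '[[[0,0,-0.001,0,0,0],[0,0,-0.001,0,0,0],[0,0,-0.001,0,0,0],[0,0,0,0,0,0],[0,0,0,0,0,0]]]'
```

```text
t: 17.35
position: [433.7, -226.6, 111.6]
tool_rot: [[-0.124, 0.992, -0.002], [0.992, 0.124, 0.001], [0.001, -0.002, -1.0]]
ft_force: [-0.7, -0.4, -12.8]
width: 10.5
grip_force: 58.6
```

```bash
python3 -m pendant '[[[0,0,-0.0007,0,0,0],[0,0,-0.0006,0,0,0],[0,0,0,0,0,0],[0,0,0,0,0,0],[0,0,0,0,0,0]]]'
for i in 1 2 3; do python3 -m pendant '[[[0,0,0,0,0,0],[0,0,0,0,0,0],[0,0,0,0,0,0],[0,0,0,0,0,0],[0,0,0,0,0,0]]]'; done
```

```text
t: 17.77
position: [433.7, -226.6, 112.8]
tool_rot: [[-0.124, 0.992, -0.002], [0.992, 0.124, 0.001], [0.001, -0.002, -1.0]]
ft_force: [-0.7, -0.6, -16.8]
width: 10.7
grip_force: 58.3
t: 18.18
position: [433.9, -226.7, 113.3]
tool_rot: [[-0.124, 0.992, -0.001], [0.992, 0.124, 0.001], [0.001, -0.001, -1.0]]
ft_force: [-1.1, -1.3, -19.2]
width: 10.4
grip_force: 58.3
t: 18.6
position: [434.1, -226.8, 113.5]
tool_rot: [[-0.124, 0.992, -0.001], [0.992, 0.124, 0.0], [0.0, -0.001, -1.0]]
ft_force: [-0.7, -0.0, -20.5]
width: 10.4
grip_force: 58.2
t: 19.02
position: [434.4, -227.0, 114.0]
tool_rot: [[-0.124, 0.992, -0.0], [0.992, 0.124, -0.0], [-0.0, -0.0, -1.0]]
ft_force: [-1.4, -0.6, -18.8]
width: 10.7
grip_force: 58.5
```

Controller creeps toward its command; back off to about +4.7 mm.

```bash
python3 -m pendant '[[[0,0,0.0015,0,0,0],[0,0,0.0015,0,0,0],[0,0,0,0,0,0],[0,0,0,0,0,0],[0,0,0,0,0,0]]]'
for i in 1 2; do python3 -m pendant '[[[0,0,0,0,0,0],[0,0,0,0,0,0],[0,0,0,0,0,0],[0,0,0,0,0,0],[0,0,0,0,0,0]]]'; done
```

```text
t: 19.43
position: [435.4, -227.5, 113.1]
tool_rot: [[-0.124, 0.992, 0.003], [0.992, 0.124, -0.001], [-0.002, 0.003, -1.0]]
ft_force: [-3.2, 0.4, -7.7]
width: 10.8
grip_force: 59.8
t: 19.85
position: [435.5, -227.3, 112.2]
tool_rot: [[-0.124, 0.992, 0.002], [0.992, 0.124, -0.001], [-0.001, 0.002, -1.0]]
ft_force: [0.7, 0.1, -6.8]
width: 10.5
grip_force: 60.0
t: 20.27
position: [435.0, -227.2, 111.8]
tool_rot: [[-0.124, 0.992, 0.001], [0.992, 0.124, -0.0], [-0.0, 0.001, -1.0]]
ft_force: [1.8, -0.8, -6.7]
width: 10.7
grip_force: 60.0
```

```bash
cat > lid.py <<'E'
from bench import r
from h import *
for n in("scene","top"):
    d=r.capture(n);z=d["z_map"];K=d["K"];V=d["view"];v,u=np.mgrid[:384,:512];P=np.stack([(u-K[0,2])/K[0,0]*z,(v-K[1,2])/K[1,1]*z,z],-1);W=(P-V[:3,3])@V[:3,:3]
    k=sel(W,(370,510),(-310,-150),(92,112));A=np.c_[k[:,:2]-k[:,:2].mean(0),np.ones(len(k))];med=np.median(k[:,2]);m=abs(k[:,2]-med)<5
    c=np.linalg.lstsq(A[m],k[m,2],rcond=None)[0];print(n,rect(k[m]),med,"slopes x,y",c.round(4))
print(r.get_state()["ft_force"],r.get_state()["position"])
E
python3 lid.py
```

```text
scene (array([ 434.1, -230.8]), array([ 88.1, 115.6]), 96.5) 102.16728571107579 slopes x,y [1.360000e-02 6.800000e-03 1.020996e+02]
top (array([ 433.1, -227.1]), array([ 87.1, 113.9]), 96.9) 102.16134924544812 slopes x,y [ 6.100000e-03 -5.600000e-03  1.022565e+02]
[ 0.6246174   1.15437459 -6.6003736 ] [ 434.91814598 -227.1032701   111.72205406]
```

Tub level, +4.8 mm, not slipped. Clip friction gives hysteresis, so I go home again and pull once more, slowly from below.

```bash
python3 -m pendant '[[[0,0,0.002,0,0,0],[0,0,0.002,0,0,0],[0,0,0.002,0,0,0],[0,0,0,0,0,0],[0,0,0,0,0,0]]]'
for i in 1 2; do python3 -m pendant '[[[0,0,0,0,0,0],[0,0,0,0,0,0],[0,0,0,0,0,0],[0,0,0,0,0,0],[0,0,0,0,0,0]]]'; done
python3 -m pendant '[[[0,0,-0.002,0,0,0],[0,0,-0.001,0,0,0],[0,0,-0.001,0,0,0],[0,0,0,0,0,0],[0,0,0,0,0,0]]]'
for i in 1 2; do python3 -m pendant '[[[0,0,0,0,0,0],[0,0,0,0,0,0],[0,0,0,0,0,0],[0,0,0,0,0,0],[0,0,0,0,0,0]]]'; done
```

```text
t: 20.78
position: [434.5, -227.4, 107.4]
tool_rot: [[-0.124, 0.992, 0.0], [0.992, 0.124, -0.001], [-0.001, 0.0, -1.0]]
ft_force: [-0.3, -0.3, -3.0]
width: 10.7
grip_force: 60.5
t: 21.2
position: [434.4, -227.1, 107.1]
tool_rot: [[-0.124, 0.992, 0.0], [0.992, 0.124, -0.0], [-0.0, 0.0, -1.0]]
ft_force: [0.6, -0.4, -3.6]
width: 10.5
grip_force: 60.5
t: 21.62
position: [434.4, -227.0, 107.1]
tool_rot: [[-0.124, 0.992, 0.0], [0.992, 0.124, -0.0], [-0.0, 0.0, -1.0]]
ft_force: [0.4, -0.4, -2.9]
width: 10.4
grip_force: 60.5
t: 22.03
position: [434.2, -226.9, 109.7]
tool_rot: [[-0.124, 0.992, -0.001], [0.992, 0.124, 0.0], [0.0, -0.001, -1.0]]
ft_force: [-0.4, -0.4, -5.4]
width: 10.6
grip_force: 60.2
t: 22.45
position: [434.2, -226.9, 109.7]
tool_rot: [[-0.124, 0.992, -0.001], [0.992, 0.124, 0.0], [0.0, -0.001, -1.0]]
ft_force: [0.6, -0.6, -7.1]
width: 10.5
grip_force: 60.0
t: 22.87
position: [434.2, -226.9, 109.9]
tool_rot: [[-0.124, 0.992, -0.0], [0.992, 0.124, 0.0], [0.0, -0.0, -1.0]]
ft_force: [-0.9, 0.1, -6.9]
width: 10.7
grip_force: 59.9
```

```bash
python3 -m pendant '[[[0,0,-0.001,0,0,0],[0,0,-0.001,0,0,0],[0,0,0,0,0,0],[0,0,0,0,0,0],[0,0,0,0,0,0]]]'
python3 -m pendant '[[[0,0,0,0,0,0],[0,0,0,0,0,0],[0,0,0,0,0,0],[0,0,0,0,0,0],[0,0,0,0,0,0]]]'
```

```text
t: 23.28
position: [434.1, -226.8, 111.0]
tool_rot: [[-0.124, 0.992, -0.001], [0.992, 0.124, 0.001], [0.001, -0.001, -1.0]]
ft_force: [0.2, -0.0, -11.5]
width: 10.8
grip_force: 59.5
t: 23.7
position: [434.2, -226.9, 111.3]
tool_rot: [[-0.124, 0.992, -0.001], [0.992, 0.124, 0.0], [0.0, -0.001, -1.0]]
ft_force: [0.1, -0.3, -12.2]
width: 10.8
grip_force: 59.4
```

```bash
python3 -m pendant '[[[0,0,-0.0007,0,0,0],[0,0,0,0,0,0],[0,0,0,0,0,0],[0,0,0,0,0,0],[0,0,0,0,0,0]]]'
for i in 1 2 3; do python3 -m pendant '[[[0,0,0,0,0,0],[0,0,0,0,0,0],[0,0,0,0,0,0],[0,0,0,0,0,0],[0,0,0,0,0,0]]]'; done
```

```text
t: 24.12
position: [434.1, -226.8, 111.7]
tool_rot: [[-0.124, 0.992, -0.001], [0.992, 0.124, 0.0], [0.001, -0.001, -1.0]]
ft_force: [1.1, -0.7, -14.1]
width: 10.6
grip_force: 59.1
t: 24.53
position: [434.2, -226.9, 111.8]
tool_rot: [[-0.124, 0.992, -0.001], [0.992, 0.124, 0.0], [0.0, -0.001, -1.0]]
ft_force: [-0.3, 0.1, -14.3]
width: 10.5
grip_force: 59.0
t: 24.95
position: [434.3, -226.9, 111.9]
tool_rot: [[-0.124, 0.992, -0.0], [0.992, 0.124, 0.0], [0.0, -0.0, -1.0]]
ft_force: [-0.5, -0.1, -14.0]
width: 10.5
grip_force: 59.0
t: 25.37
position: [434.3, -227.0, 112.0]
tool_rot: [[-0.124, 0.992, -0.0], [0.992, 0.124, 0.0], [0.0, -0.0, -1.0]]
ft_force: [-1.3, -0.3, -13.9]
width: 10.7
grip_force: 59.0
```

Steady ~11 N for over 1.5 s, rise 4.9 mm. Back home, release, retreat.

```bash
python3 -m pendant '[[[0,0,0.002,0,0,0],[0,0,0.002,0,0,0],[0,0,0.002,0,0,0],[0,0,0.002,0,0,0],[0,0,0,0,0,0]]]'
python3 -m pendant '[[[0,0,0,0,0,0],[0,0,0,0,0,0],[0,0,0,0,0,0],[0,0,0,0,0,0],[0,0,0,0,0,0]]]'
python3 -m pendant '[[[0,0,0,0,0,0],[0,0,0,0,0,0],[0,0,0,0,0,0],[0,0,0,0,0,0],[0,0,0,0,0,0]]]' 1
python3 -m pendant '[[[0,0,0,0,0,0],[0,0,0,0,0,0],[0,0,0,0,0,0],[0,0,0,0,0,0],[0,0,0,0,0,0]]]' 1
python3 -m pendant '[[[0,0,-0.02,0,0,0],[0,0,-0.03,0,0,0],[0,0,-0.03,0,0,0],[0,0,-0.03,0,0,0],[0,0,-0.02,0,0,0]]]' 1
python3 -m pendant '[[[0,0,0,0,0,0],[0,0,0,0,0,0],[0,0,0,0,0,0],[0,0,0,0,0,0],[0,0,0,0,0,0]]]' 1
python3 lid.py
```

```text
t: 25.78
position: [435.7, -227.6, 107.7]
tool_rot: [[-0.124, 0.992, 0.003], [0.992, 0.124, -0.002], [-0.002, 0.003, -1.0]]
ft_force: [0.2, 1.6, -1.6]
width: 10.9
grip_force: 60.6
t: 26.2
position: [435.4, -227.5, 107.1]
tool_rot: [[-0.124, 0.992, 0.002], [0.992, 0.124, -0.001], [-0.002, 0.002, -1.0]]
ft_force: [2.0, 0.2, 0.1]
width: 10.3
grip_force: 60.9
t: 26.62
position: [434.4, -227.1, 106.2]
tool_rot: [[-0.124, 0.992, 0.0], [0.992, 0.124, -0.0], [-0.0, 0.0, -1.0]]
ft_force: [0.6, 1.1, 0.6]
width: 70.7
grip_force: 0.0
t: 27.03
position: [434.4, -227.0, 106.1]
tool_rot: [[-0.124, 0.992, -0.0], [0.992, 0.124, 0.0], [0.0, -0.0, -1.0]]
ft_force: [0.1, -1.0, -0.3]
width: 85.5
grip_force: 0.0
t: 27.45
position: [435.0, -227.4, 206.0]
tool_rot: [[-0.124, 0.992, 0.002], [0.992, 0.124, -0.002], [-0.002, 0.002, -1.0]]
ft_force: [-0.1, 0.5, 0.7]
width: 85.4
grip_force: 0.0
t: 27.87
position: [433.6, -226.4, 201.8]
tool_rot: [[-0.124, 0.992, -0.003], [0.992, 0.124, 0.002], [0.002, -0.002, -1.0]]
ft_force: [-0.2, -0.2, -0.1]
width: 85.3
grip_force: 0.0
scene (array([ 435.2, -231.3]), array([ 88.5, 115.5]), 96.9) 97.4509238604705 slopes x,y [3.30000e-03 3.20000e-03 9.73974e+01]
top (array([ 433.2, -228.5]), array([ 87.2, 115.8]), 96.8) 97.7373021544722 slopes x,y [ 5.80000e-03 -1.30000e-03  9.76239e+01]
[0.67598535 0.87987385 0.34674945] [ 433.83447846 -226.59141748  202.27743091]
```

Tub is home, level, centred on the box, and the gripper is clear of it.

```bash
python3 -c "
from bench import r
print(r.close_job())"
```

```text
the job is handed in; nothing more can be done
None
```

The first box, on the robot's left, let the tub go almost without resistance, so I clicked it onto the right-hand box; it held about 11 N for over 1.5 s, and I left it fully home, released and level, and handed the job in at about 28 s with no verdict returned.

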